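# Fetch the crimp anvil from behind the tray's front row

## Robot

A 7-joint arm with a two-finger parallel gripper is mounted at the origin on the work surface. World frame = base frame: x ahead of the robot, y to its left, z up, the work surface at z = 0. Lengths are in m, angles in rad, forces in N, time in s.
With the tool pointing down it reaches from about 0.4 to 0.85 m from the base axis. Payload 10.4 kg.
Tool frame: the origin (TCP) lies between the finger pads; the fingertips stand 25 mm ahead of it and the grasp point (between the pads) lies 6 mm ahead of it; z points along the fingers, y is the line along which they close (so a half turn about z gives the same grasp; the last joint's range is limited). The gripper opens to 87 mm and grips with 3 to 60 N. Pads are 19 mm wide; open, the fingers measure 117 mm over their backs; the gripper's body (75 mm by 190 mm) begins 51 mm behind the grasp point.
Start: joints at [-1.352, 0.332, -0.065, 1.46, 0.022, 1.35, -0.088], TCP at [0.15, 0.607, 0.248] pointing down, gripper open.
Joint ranges: [-2.6, 2.6], [-0.5, 2.12], [-1.47, 1.34], [0.16, 2.42], [-1.27, 4.41], [0.06, 2.06], [-2.6, 2.6]. Speed limits (rad/s): [2.22, 2.22, 2.79, 2.79, 3.14, 3.14, 3.14].

## Interface

Orientations are given as a 3x3 rotation matrix whose columns are the frame's x, y, z axes.
In Python, from rig import * gives the robot as it stands. The module is installed in compiled form; this text tells all that it offers.
- The arm moves only by the tool move_arm, never from a script. Its argument "moves" is a list that holds one entry, the list of rows, each a list of 5 numbers: the shift along the world's x, y, z in m, then the turn about the world's z in rad, then the gripper's target within -1 to 1 (fully open at 1, half-way at 0, shut at -1). In form: [[[x, y, z, yaw, claw], ...]]. A call has 1 to 12 rows; each row is the pose to reach, as a shift and turn from the pose commanded when the call began; what a row does not reach only later rows make up. A row lasts 1/10 s, in which the tool goes at most 50 mm and 8.59 degrees, less where a joint would pass 70% of its speed; a pose out of reach is approached as far as the arm can. A call with a gripper value outside its range is refused whole. The fingers move at their own pace and stop on an object; the grip force is fixed at half the most. Time passes only in rows, so rows that repeat a pose let the fingers close. It gives the time, the measured TCP pose, the force, the opening and the grip force at its end, in the units of the state.
- get_obs(): the state, without advancing time (a new reading comes with each control period).
- capture(name): name is "side" or "top" or "wrist"; returns a dict with "image" (384x512x3 uint8, red, green, blue), "depth" (384x512 float32, m along the optical axis (not along the pixel's ray), 0 where there is no reading), "intrinsics" (3x3 intrinsics, pixels), "R" (3x3) and "t" (3): a world point X has camera coordinates R X + t; the wrist camera has in their place "mount" (4x4, takes a point from camera to tool coordinates, whose origin is the TCP and whose axes are the flange's). Camera axes: x right, y down, z forward; pixel columns grow to the right and rows downward; lengths in m; the calibration is good to about 2 mm. A picture is of the moment at which its call begins: read the wrist's pose just before it.
- job_done(): hands the job in; it is judged then, once.
Trained networks look in a picture, given as the dict that the camera call returned (one of the last four; its "shot" number tells which), for a name from the list of things; names that differ only in an ending like _2 or _b are one class to them, and where a whole thing is asked for, a point or a joint stands for the part that bears it (a point fixed in the world has none). Each returns a list of dicts, best first, with "p" (0 to 1); they miss things now and then, are a little off and sometimes report something else, mostly with a low value. They report only what shows in the picture. A call takes as long as a camera call. They do not tell look-alikes from the thing itself.
- cut_out(query, picture): "mask" (384x512 bool, what is visible of it) and "xy" ([column, row] in pixels, amid what is visible of it).
The state is a dict: "t": time; "joint_pos": joint angles; "qd": joint speeds; "effort": joint torques, N m; "position": TCP position; "orientation": TCP orientation; "contact_force": force on the tool from outside, world axes, zero at the start; "torque": the same for the moment, N m; "opening": opening from 0.0 (shut) to 1.0 (fully open); "grip_force": force on a finger pad.
Only numpy, scipy, OpenCV 4.12 (cv2) and the standard library are available. Lean on these libraries where they do the work, as an engineer would, in place of code of your own. Each camera call takes 0.05 s, during which the arm holds its last target. There are 200 camera calls.

## Task

The crimp anvil block lies at the back of the tool tray, behind the spray can, the jar and the stroke counter. Move these three onto the black side mat and leave all three standing there upright while you seat the anvil block flat in the setting fixture, between its end cheeks and side lips; only then stand each of the three back upright in the tray on the very spot where it stood at the start. Leave the screwdriver, the tape roll and the parts bin alone.

Things in the scene. Friction and masses are not known exactly. Their poses are not given: they have to be found in the camera images.
- die_c (a point): Crimp anvil block, steel, loose, 30 x 90 x 52 mm (x, y, z), about 0.45 kg: a foot 30 x 90 x 16 mm, on it a body 30 x 50 mm up to 42 mm, and on top two small brass fins (20 x 8 x 10 mm) side by side along y. All steel is 30 mm thick along x: grip it there, across x. It stands upright at the back (+x side) of the tray; it is the same either way round. This point: its centre, half-way up (26 mm above its underside); y along its 90 mm length.
- can_c (a point): Spray can, bare aluminium, loose, round, 48 mm in diameter up to 78 mm, then a cone to a 32 mm cap, 105 mm high, about 0.22 kg. Stands in the tray's front row. This point: its centre, half-way up (52.5 mm above its underside).
- jar_c (a point): Grease jar, white with a wide black lid, loose, round, body 54 mm and lid (upper 18 mm) 58 mm in diameter, 70 mm high, closed, about 0.25 kg. Stands in the tray's front row. This point: its centre, half-way up (35 mm above its underside).
- counter_c (a point): Stroke counter, ivory box 50 x 40 x 85 mm (x, y, z), loose, a dark window on its -x face and a grey plate on its top, about 0.28 kg. Stands in the tray's front row. This point: its centre, half-way up (42.5 mm above its underside); x, y along its 50 and 40 mm sides.
- tray: Tool tray, aluminium, fixed, 200 x 280 mm (x, y), rim 12 mm high, floor 4 mm above the bench. The can, jar and counter stand in its front row, 35 mm to the -x side of its centre, 90 mm apart along y, in any order; the anvil block lies 15 mm to the +x side, about 10 mm behind them, so there is no room for a finger until they are gone. Origin: centre of its underside; x, y along its sides.
- side_mat: Black rubber mat, fixed, 200 x 190 mm (x, y) and 4 mm thick, flat on the bench left or right of the tray: the side area. Room for the three things about 100 mm apart. Origin: centre of its underside; x, y along its sides.
- fixture_seat (a point): Setting fixture, dark steel plate 100 x 150 x 12 mm, fixed, at the other side of the tray from the mat. On it two end cheeks, 100 mm apart along y and 16 mm high, and two side lips, 42 mm apart along x and 4 mm high (6 mm wide), bound the flat seat for the anvil block, whose length goes along y. This point: centre of the seat, on its surface, 12 mm above the bench; x, y along its sides.
- screwdriver: Bystander: screwdriver with a red handle, 170 mm long, lying on the bench between robot and tray. Leave it alone.
- tape: Bystander: roll of tape, brown ring 80 mm across, 24 mm high, lying near a far corner of the tray. Leave it alone.
- parts_bin: Bystander: blue open bin 100 x 75 x 50 mm with copper-coloured stock, near a far corner of the tray. Leave it alone.
Not all that is in view belongs to the job. What is shaped like the part that bears jar_c but turquoise is not meant. What is shaped like the part that bears die_c but pink is not meant.

How it is judged:
On the way, in this order (a step that is already met when the one before it is completed fails the run):
1. can, jar and counter all stand upright and released on the side mat (x of can_c in the frame of side_mat between -0.1 and 0.1 m and y of can_c in the frame of side_mat between -0.095 and 0.095 m and z of can_c in the frame of side_mat below 0.0615 m and angle between each of can_c, jar_c, counter_c's own z axis and vertical below 0.15 rad and contact force between each of can, jar, counter and the fingers below 0.3 N and x of jar_c in the frame of side_mat between -0.1 and 0.1 m and y of jar_c in the frame of side_mat between -0.095 and 0.095 m and z of jar_c in the frame of side_mat below 0.044 m and x of counter_c in the frame of side_mat between -0.1 and 0.1 m and y of counter_c in the frame of side_mat between -0.095 and 0.095 m and z of counter_c in the frame of side_mat below 0.0515 m), for 0.2 s.
2. the anvil block is seated flat in the fixture and released while the three still stand on the mat (all of step 1 and horizontal distance between die_c and fixture_seat below 0.01 m and z of die_c in the frame of fixture_seat below 0.0285 m and angle between die_c's own z axis and vertical below 0.05 rad and angle between the y axis of die_c and the y axis of fixture_seat, either way round below 0.15 rad and contact force between die and the fingers below 0.3 N), for 0.2 s.
At the end, for the whole second after the job is handed in: Anvil block flat (0.05 rad) on the seat between cheeks and lips, within 10 mm of its centre and 0.15 rad of its length; can, jar and counter each upright (0.1 rad) in the tray within 15 mm of where they started; all at rest (horizontal distance between die_c and fixture_seat below 0.01 m and z of die_c in the frame of fixture_seat below 0.0285 m and angle between die_c's own z axis and vertical below 0.05 rad and angle between the y axis of die_c and the y axis of fixture_seat, either way round below 0.15 rad and linear speed of each of die, can, jar, counter below 0.02 m/s and distance of each of can_c, jar_c, counter_c from where it was at the start of the episode below 0.015 m and angle between each of can_c, jar_c, counter_c's own z axis and vertical below 0.1 rad); the robot touches nothing.
It fails at once if the screwdriver is moved by more than 30 mm (distance of screwdriver from where it was at the start of the episode above 0.03 m).
It fails at once if the tape roll is moved by more than 30 mm (distance of tape from where it was at the start of the episode above 0.03 m).
It fails at once if the parts bin is moved by more than 30 mm (distance of parts_bin from where it was at the start of the episode above 0.03 m).
It also fails if it takes over 144 s, if anything falls off the work surface, if the arm or the gripper's body presses on something with over 40 N, if the wrist force passes 120 N, or if a joint passes its speed limit or range.

## Working session

There is one attempt and no reset: what is moved stays moved. The work goes in short steps, Python scripts to look and compute and a tool call to move; the robot and the scene stay as the last step left them, time stands still between calls to the robot, and variables do not carry over. Pictures are saved under pics/ and viewed, at most 14 in all, crops included, and the job is handed in when it is done.

Besides the shell and the picture viewer there is one more tool, called by a JSON object that holds its "api" and its "payload". move_arm: Moves the arm, as the interface text tells. Its arguments: {"type":"object","properties":{"moves":{"type":"array"}},"required":["moves"]}

```bash
mkdir -p pics; cat > h.py <<'E'
from rig import *
import numpy as np, cv2
def world(c, mask=None):
    d=c["depth"]; K=np.array(c["intrinsics"]); v,u=np.mgrid[0:d.shape[0],0:d.shape[1]]
    P=np.stack([(u-K[0,2])/K[0,0]*d,(v-K[1,2])/K[1,1]*d,d],-1)
    if "R" in c: return (P-np.array(c["t"]))@np.array(c["R"])
    M=np.array(c["mount"]); o=c["obs"]
    return (P@M[:3,:3].T+M[:3,3])@np.array(o["orientation"]).T+np.array(o["position"])
def cap(n):
    o=get_obs(); c=capture(n)
    if n=="wrist": c["obs"]=o
    return c
def save(c,f,crop=None,s=1):
    im=c["image"]
    if crop: im=im[crop[1]:crop[3],crop[0]:crop[2]]
    cv2.imwrite("pics/"+f,cv2.resize(im[:,:,::-1],None,fx=s,fy=s,interpolation=cv2.INTER_CUBIC))
def rep(c,q,top=0.006):
    W=world(c)
    for r in cut_out(q,{k:v for k,v in c.items() if k!="obs"})[:3]:
        m=r["mask"]&(c["depth"]>0); p=W[m]
        if len(p)<5: continue
        zt=np.percentile(p[:,2],97); t=p[p[:,2]>zt-top]
        (cx,cy),wh,a=cv2.minAreaRect((t[:,:2]*1000).astype(np.float32))
        col=c["image"][m].mean(0).astype(int)
        print(q,round(r["p"],2),"px",np.round(r["xy"]),"zt",round(zt,4),"topbox",np.round([cx,cy],1),np.round(wh,0),round(a,1),"med",np.round(np.median(t,0),3),"rgb",col)
E
python3 - <<'E'
from h import *
c=cap("top"); save(c,"top.png",s=1.5)
for q in ["can_c","jar_c","counter_c","die_c","tray","side_mat","fixture_seat","screwdriver","tape","parts_bin"]:
    try: rep(c,q)
    except Exception as e: print(q,e)
c=cap("side"); save(c,"side.png",s=1.5)
o=get_obs(); print(o["position"],np.round(o["orientation"],3),o["opening"])
E
```

```text
can_c 0.68 px [247. 216.] zt 0.0934 topbox [554.5  -1.7] [46. 40.] 0.3 med [ 0.554 -0.004  0.09 ] rgb [134 135 131]
can_c 0.64 px [216. 215.] zt 0.1113 topbox [552.8  82.7] [30. 28.] 45.5 med [0.555 0.085 0.108] rgb [121 119 121]
jar_c 0.83 px [270. 148.] zt 0.0744 topbox [759.8 -76.2] [52. 53.] 43.0 med [ 0.761 -0.073  0.07 ] rgb [ 42 112 111]
jar_c 0.6 px [282. 210.] zt 0.0777 topbox [560.5 -95. ] [56. 53.] 72.2 med [ 0.559 -0.096  0.074] rgb [40 40 42]
counter_c 0.74 px [245. 217.] zt 0.0934 topbox [554.5  -1.7] [46. 40.] 0.3 med [ 0.554 -0.004  0.09 ] rgb [132 133 130]
counter_c 0.67 px [360. 242.] zt 0.0087 topbox [ 474.8 -341. ] [199. 191.] 2.1 med [ 0.473 -0.344  0.005] rgb [27 27 27]
die_c 0.8 px [241. 199.] zt 0.0569 topbox [606.7  11.3] [18. 45.] 6.4 med [0.606 0.008 0.056] rgb [121 121 116]
die_c 0.77 px [227. 131.] zt 0.0518 topbox [822.7  58.9] [44. 20.] 15.8 med [0.822 0.058 0.05 ] rgb [142  98 106]
die_c 0.52 px [359. 241.] zt 0.0087 topbox [ 474.8 -340.9] [199. 191.] 2.3 med [ 0.473 -0.343  0.005] rgb [26 27 27]
tray 0.8 px [253. 203.] zt 0.0126 topbox [591.5  -1.8] [
[... 196 characters left out ...]
6 px [129. 238.] zt 0.0291 topbox [495.5 336.2] [ 60. 133.] 19.5 med [0.494 0.376 0.027] rgb [77 80 82]
screwdriver 0.8 px [236. 260.] zt 0.0284 topbox [431.6  31. ] [19. 79.] 85.2 med [0.435 0.03  0.025] rgb [128  40  37]
tape 0.68 px [160. 169.] zt 0.0516 topbox [691.2 252. ] [ 76. 100.] 80.9 med [0.693 0.25  0.049] rgb [102  78  77]
tape 0.58 px [318. 165.] zt 0.0278 topbox [ 709.6 -249.4] [77. 77.] 8.9 med [ 0.709 -0.245  0.024] rgb [106  93  68]
parts_bin 0.82 px [161. 169.] zt 0.0515 topbox [691.3 251.7] [ 76. 100.] 80.9 med [0.694 0.248 0.049] rgb [104  79  78]
[0.14963266 0.60683912 0.24759254] [[-0.971  0.239  0.   ]
 [ 0.239  0.971  0.   ]
 [ 0.     0.    -1.   ]] 0.998985254528431
```

View pics/top.png

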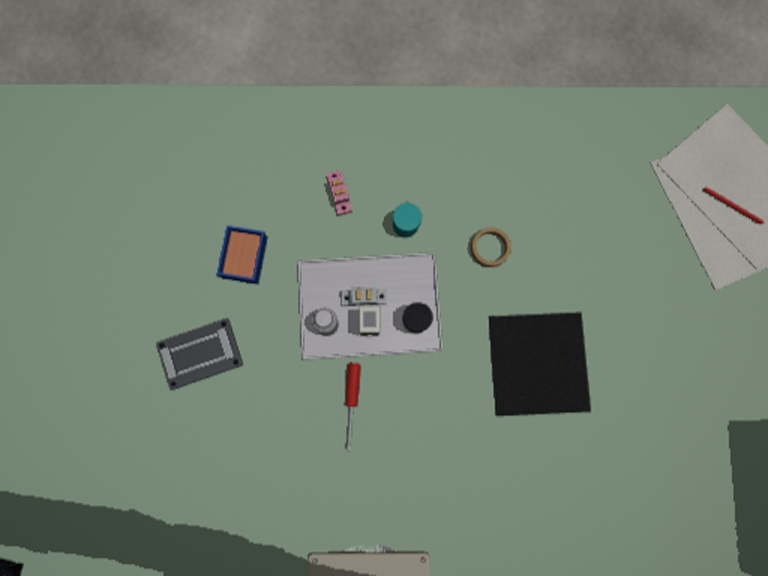

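View pics/side.png

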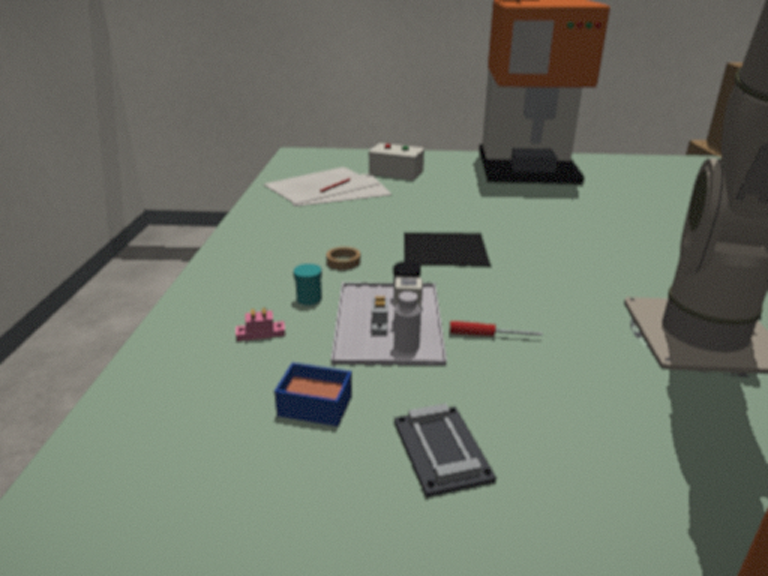

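Candidates (top.png): the black-lidded jar is at (417,318) and its turquoise look-alike at (407,219). The steel anvil is at (363,296) in the tray and its pink look-alike at (340,192). The can is at (323,320), the counter at (370,319), the mat at (540,363) and the fixture at (200,353). I choose the black jar and the steel block inside the tray, and will check both in a close crop. First I'll go over the fixture for a look, then the tray.

{"api": "move_arm", "payload": {"moves": [[[0.05,-0.04,0.02,0.1,1],[0.09,-0.07,0.04,0.2,1],[0.13,-0.1,0.06,0.27,1],[0.17,-0.13,0.07,0.27,1],[0.21,-0.16,0.07,0.27,1],[0.24,-0.19,0.07,0.27,1],[0.27,-0.22,0.07,0.27,1],[0.3,-0.25,0.07,0.27,1],[0.32,-0.27,0.07,0.27,1],[0.32,-0.27,0.07,0.27,1],[0.32,-0.27,0.07,0.27,1]]]}}

```text
t: 1.7
position: [0.4697, 0.3367, 0.3176]
orientation: [[-1.0, -0.027, -0.0], [-0.027, 1.0, 0.0], [0.0, 0.0, -1.0]]
contact_force: [-0.8, -0.2, 0.1]
opening: 0.997
grip_force: 0.0
```

```bash
python3 - <<'E'
from h import *
c=cap("wrist"); save(c,"w1.png")
print(np.round(c["mount"],3),c["intrinsics"],c["obs"]["position"],c["obs"]["joint_pos"]); np.savez("w1.npz",W=world(c),im=c["image"])
rep(c,"fixture_seat")
E
```

```text
[[-0.    -0.97  -0.242  0.066]
 [ 1.    -0.    -0.001  0.   ]
 [ 0.001 -0.242  0.97  -0.137]
 [ 0.     0.     0.     1.   ]] [[286.85566372   0.         257.78037148]
 [  0.         286.85566372 194.32736058]
 [  0.           0.           1.        ]] [0.46974033 0.33669812 0.31757018] [-0.83880659  0.19668455  0.16288501  1.48804344 -0.0323505   1.4594222
  0.92245175]
fixture_seat 0.73 px [257. 177.] zt 0.029 topbox [494.2 336.1] [ 60. 132.] 19.4 med [0.493 0.375 0.028] rgb [124 130 128]
```

View pics/w1.png

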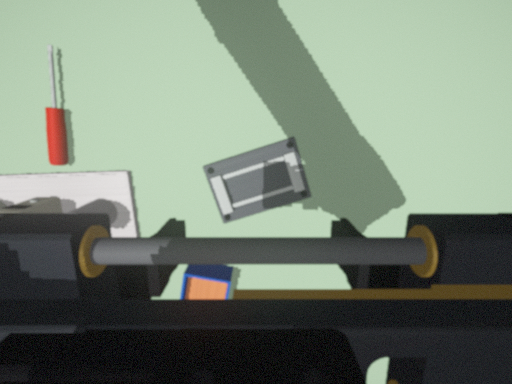

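The fixture is fully in view, with its plate centred at about (257,180) and its cheeks and lips clear. The tray starts at the left edge. Next I'll fit the fixture pose and go on above the tray.

```bash
python3 - <<'E'
import numpy as np,cv2
d=np.load("w1.npz"); W=d["W"]; 
reg=(abs(W[...,0]-.494)<.1)&(abs(W[...,1]-.336)<.1)
print("bench z",np.median(W[reg&(W[...,2]<.006)][:,2]))
for lo,hi in [(.008,.04),(.0135,.04),(.022,.04)]:
    m=reg&(W[...,2]>lo)&(W[...,2]<hi); n,l,s,_=cv2.connectedComponentsWithStats(m.astype(np.uint8))
    if lo<.02: m=l==1+np.argmax(s[1:,4])
    print(lo,m.sum(),cv2.minAreaRect((W[m][:,:2]*1000).astype(np.float32)),np.median(W[m][:,2]))
E
```

```text
bench z 0.0003916496924283863
0.008 5892 ((494.3454895019531, 335.8976135253906), (100.41046905517578, 150.22116088867188), 19.277610778808594) 0.012751946902257033
0.0135 1539 ((500.4058532714844, 336.8067626953125), (77.02497100830078, 141.43118286132812), 19.408967971801758) 0.02695116494155886
0.022 844 ((494.1611022949219, 336.133544921875), (60.3665885925293, 131.877685546875), 19.380521774291992) 0.028304745558176136
```

{"api": "move_arm", "payload": {"moves": [[[0,-0.05,0,0,1],[0,-0.1,0,0,1],[0,-0.15,0,0,1],[0,-0.2,0,0,1],[0.01,-0.25,0,0,1],[0.02,-0.29,0,0,1],[0.03,-0.32,0,0,1],[0.03,-0.34,0,0,1],[0.03,-0.34,0,0,1],[0.03,-0.34,0,0,1]]]}}

```text
t: 2.8
position: [0.4996, -0.0016, 0.3176]
orientation: [[-1.0, -0.03, 0.0], [-0.03, 1.0, 0.001], [-0.0, 0.001, -1.0]]
contact_force: [0.6, -0.2, -0.3]
opening: 1.005
grip_force: 0.0
```

```bash
python3 - <<'E'
from h import *
c=cap("wrist"); save(c,"w2.png",s=1.5)
print(c["obs"]["position"],c["obs"]["joint_pos"]); np.savez("w2.npz",W=world(c),im=c["image"])
for q in ["can_c","jar_c","counter_c","die_c","tray"]: rep(c,q)
E
```

```text
[ 0.49955556 -0.00164956  0.31762118] [-0.51957357  0.00600326  0.43790248  1.69294436 -0.00320979  1.44309723
  1.51943814]
can_c 0.57 px [315. 208.] zt 0.1103 topbox [551.6  81.8] [27. 32.] 68.2 med [0.55  0.082 0.109] rgb [125 123 123]
jar_c 0.66 px [197. 211.] zt 0.0757 topbox [544.4 -72.7] [ 57. 104.] 34.5 med [ 0.556 -0.092  0.074] rgb [94 96 93]
counter_c 0.84 px [259. 205.] zt 0.0912 topbox [552.5  -2. ] [50. 40.] 1.9 med [ 0.552 -0.002  0.09 ] rgb [163 163 155]
die_c 0.57 px [275. 225.] zt 0.0509 topbox [595.3   3.7] [58. 23.] 74.7 med [0.597 0.012 0.047] rgb [165 167 163]
tray 0.78 px [257. 184.] zt 0.0127 topbox [591.   -1.4] [201. 280.] 3.5 med [0.538 0.006 0.012] rgb [196 194 193]
```

View pics/w2.png

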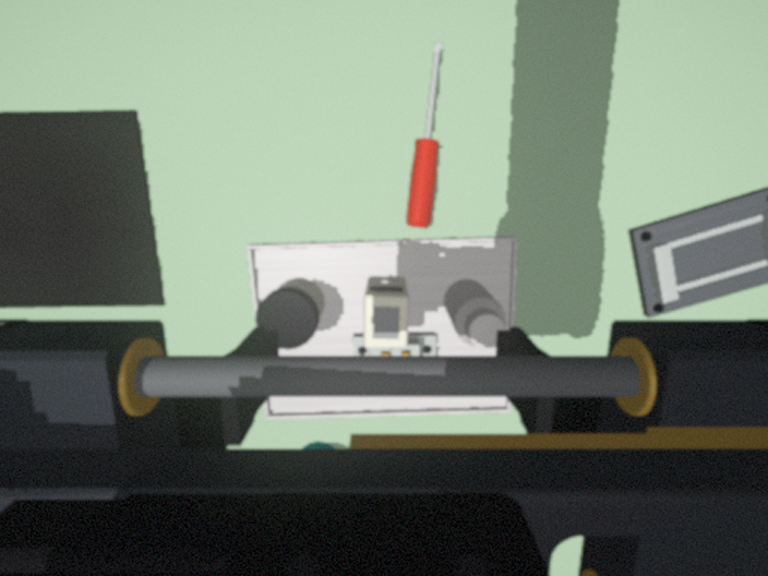

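This wrist view shows the black-lidded jar at (290,317), the counter with its window at (387,315), the can at (480,325) and the steel anvil with brass fins at (395,348), all in the tray. The turquoise top at (318,445) is outside the tray. Fixture: (0.494, 0.336), yaw 0.337. Tray yaw is about 0.05. Picking the jar first.

{"api": "move_arm", "payload": {"moves": [[[0.03,-0.045,-0.02,0.02,1],[0.059,-0.092,-0.05,0.02,1],[0.059,-0.092,-0.1,0.02,1],[0.059,-0.092,-0.14,0.02,1],[0.059,-0.092,-0.18,0.02,1],[0.059,-0.092,-0.22,0.02,1],[0.059,-0.092,-0.24,0.02,1],[0.059,-0.092,-0.2485,0.02,1],[0.059,-0.092,-0.2485,0.02,1],[0.059,-0.092,-0.2485,0.02,-1],[0.059,-0.092,-0.2485,0.02,-1],[0.059,-0.092,-0.2485,0.02,-1]]]}}

```text
t: 4.3
position: [0.5593, -0.0951, 0.0702]
orientation: [[-0.999, -0.048, 0.002], [-0.048, 0.999, 0.0], [-0.002, 0.0, -1.0]]
contact_force: [-0.1, -0.2, 0.3]
opening: 0.811
grip_force: 0.0
```

{"api": "move_arm", "payload": {"moves": [[[0,0,0,0,-1],[0,0,0,0,-1],[0,0,0,0,-1]]]}}

```text
t: 4.6
position: [0.559, -0.0949, 0.0696]
orientation: [[-0.999, -0.048, 0.001], [-0.048, 0.999, 0.0], [-0.001, 0.0, -1.0]]
contact_force: [-0.6, 0.7, 4.6]
opening: 0.654
grip_force: 30.0
```

Jar gripped (57 mm). Carrying it to the mat.

{"api": "move_arm", "payload": {"moves": [[[0,0,0.03,0,-1],[0,0,0.07,0,-1],[-0.01,-0.02,0.1,0,-1],[-0.035,-0.05,0.1,0,-1],[-0.06,-0.085,0.1,0,-1],[-0.085,-0.12,0.1,0,-1],[-0.11,-0.155,0.1,0,-1],[-0.135,-0.19,0.1,0,-1],[-0.154,-0.215,0.09,0,-1],[-0.154,-0.215,0.06,0,-1],[-0.154,-0.215,0.03,0,-1],[-0.154,-0.215,0.015,0,-1]]]}}

```text
t: 5.8
position: [0.4031, -0.3096, 0.0817]
orientation: [[-0.999, -0.047, -0.003], [-0.047, 0.999, 0.001], [0.003, 0.001, -1.0]]
contact_force: [0.6, 0.6, -1.2]
opening: 0.655
grip_force: 30.0
```

{"api": "move_arm", "payload": {"moves": [[[0,0,-0.008,0,-1],[0,0,-0.013,0,-1],[0,0,-0.015,0,-1],[0,0,-0.015,0,-1],[0,0,-0.015,0,1],[0,0,-0.015,0,1],[0,0,-0.015,0,1],[0,0,-0.015,0,1],[0,0,0.02,0,1],[0,0,0.06,0,1],[0,0,0.1,0,1],[0,0,0.13,0,1]]]}}

```text
t: 7.0
position: [0.4048, -0.3106, 0.2166]
orientation: [[-0.999, -0.048, 0.002], [-0.048, 0.999, -0.001], [-0.002, -0.001, -1.0]]
contact_force: [0.8, -0.5, -0.2]
opening: 0.999
grip_force: 0.0
```

```bash
python3 - <<'E'
from h import *
c=cap("wrist"); print(c["obs"]["position"],c["obs"]["joint_pos"])
rep(c,"jar_c");rep(c,"side_mat")
c=cap("top"); save(c,"t2.png",(180,130,420,300),3); rep(c,"jar_c"); rep(c,"counter_c"); rep(c,"can_c")
E
```

```text
[ 0.40484355 -0.31063549  0.2166328 ] [-0.1085547   0.09710502  0.72270389  1.83700188 -0.0686731   1.23039137
  2.25315924]
jar_c 0.96 px [259. 189.] zt 0.0756 topbox [ 405.4 -310.5] [56. 57.] 5.8 med [ 0.404 -0.31   0.074] rgb [49 53 50]
side_mat 0.89 px [218. 210.] zt 0.0058 topbox [ 473.5 -342. ] [198. 190.] 2.6 med [ 0.451 -0.357  0.004] rgb [63 68 62]
jar_c 0.65 px [268. 148.] zt 0.0739 topbox [758.6 -75.8] [53. 55.] 89.3 med [ 0.759 -0.076  0.07 ] rgb [ 45 117 115]
jar_c 0.47 px [364. 266.] zt 0.0789 topbox [ 415.3 -303.3] [74. 37.] 64.8 med [ 0.405 -0.326  0.075] rgb [13 13 15]
jar_c 0.27 px [238. 258.] zt 0.0286 topbox [432.8  32. ] [21. 82.] 85.9 med [0.435 0.03  0.025] rgb [124  50  44]
counter_c 0.71 px [244. 215.] zt 0.093 topbox [553.1  -3. ] [48. 37.] 0.0 med [ 0.552 -0.002  0.09 ] rgb [138 139 136]
can_c 0.84 px [213. 214.] zt 0.1122 topbox [553.1  83.4] [28. 29.] 56.3 med [0.552 0.082 0.109] rgb [124 122 124]
can_c 0.54 px [357. 234.] zt 0.0088 topbox [ 474.4 -324.7] [197. 222.] 2.3 med [ 0.504 -0.333  0.005] rgb [27 27 27]
```

View pics/t2.png

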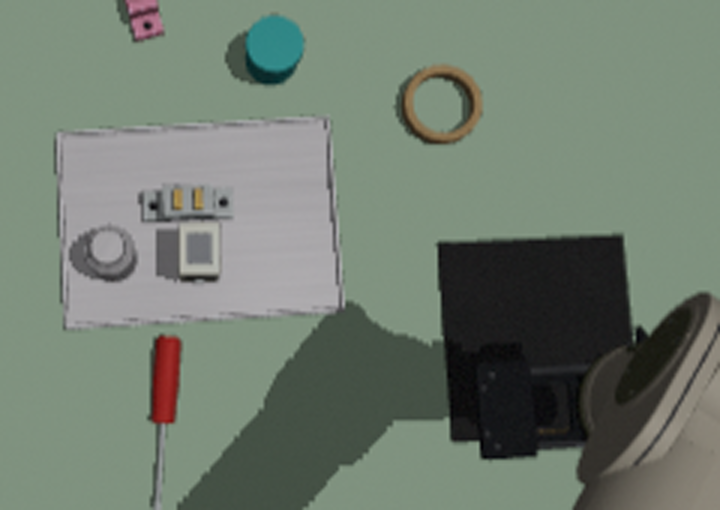

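The picture shows the jar's place on the mat under the gripper, at about (555,400). Can (108,250), counter (200,250) and anvil (188,203) are untouched in the tray. The jar stands at (0.405, -0.310). Next is the counter.

{"api": "move_arm", "payload": {"moves": [[[0.02,0.04,0,0,0.6],[0.04,0.083,0,0,0.6],[0.06,0.125,0,0,0.6],[0.08,0.166,0,0,0.6],[0.1,0.208,0,0,0.6],[0.12,0.25,0,0,0.6],[0.136,0.282,0,0,0.6],[0.148,0.307,0,0,0.6],[0.148,0.307,-0.03,0,0.6],[0.148,0.307,-0.06,0,0.6],[0.148,0.307,-0.06,0,0.6]]]}}

```text
t: 8.45
position: [0.5498, -0.0032, 0.1494]
orientation: [[-0.999, -0.048, -0.008], [-0.048, 0.999, -0.002], [0.008, -0.001, -1.0]]
contact_force: [-1.1, -1.4, 0.1]
opening: 0.8
grip_force: 0.0
```

```bash
python3 - <<'E'
from h import *
c=cap("wrist"); print(c["obs"]["position"],c["obs"]["opening"])
rep(c,"counter_c");rep(c,"can_c")
E
```

```text
[ 0.54975458 -0.00320758  0.14940898] 0.8004092088921294
counter_c 0.58 px [260. 206.] zt 0.0909 topbox [546.7  -1.5] [40. 38.] 89.8 med [ 0.545 -0.002  0.09 ] rgb [120 120 114]
can_c 0.91 px [356. 205.] zt 0.1092 topbox [535.3  56.4] [61. 25.] 64.2 med [0.545 0.072 0.108] rgb [95 93 93]
```

{"api": "move_arm", "payload": {"moves": [[[0,0,-0.03,0,0.6],[0,0,-0.06,0,0.6],[0,0,-0.075,0,0.6],[0,0,-0.082,0,0.6],[0,0,-0.082,0,0.6],[0,0,-0.082,0,-1],[0,0,-0.082,0,-1],[0,0,-0.082,0,-1],[0,0,-0.082,0,-1],[0,0,-0.082,0,-1],[0,0,-0.082,0,-1],[0,0,-0.082,0,-1]]]}}

```text
t: 9.8
position: [0.5529, -0.0028, 0.0724]
orientation: [[-0.999, -0.048, 0.001], [-0.048, 0.999, 0.001], [-0.001, 0.001, -1.0]]
contact_force: [-0.8, 3.5, 6.0]
opening: 0.456
grip_force: 29.8
```

{"api": "move_arm", "payload": {"moves": [[[0,0,0.03,0,-1],[0,0,0.07,0,-1],[-0.005,-0.02,0.11,0,-1],[-0.014,-0.065,0.12,0,-1],[-0.023,-0.11,0.12,0,-1],[-0.032,-0.155,0.12,0,-1],[-0.041,-0.2,0.12,0,-1],[-0.05,-0.245,0.12,0,-1],[-0.06,-0.29,0.12,0,-1],[-0.07,-0.335,0.12,0,-1],[-0.077,-0.365,0.12,0,-1],[-0.079,-0.372,0.11,0,-1]]]}}

```text
t: 11.0
position: [0.4711, -0.3801, 0.1825]
orientation: [[-0.999, -0.042, -0.0], [-0.042, 0.999, -0.003], [0.001, -0.003, -1.0]]
contact_force: [-0.3, -0.1, -2.4]
opening: 0.457
grip_force: 29.8
```

{"api": "move_arm", "payload": {"moves": [[[0,0,-0.03,0,-1],[0,0,-0.07,0,-1],[0,0,-0.095,0,-1],[0,0,-0.105,0,-1],[0,0,-0.109,0,-1],[0,0,-0.11,0,-1],[0,0,-0.11,0,-1],[0,0,-0.11,0,0.7],[0,0,-0.11,0,0.7],[0,0,-0.11,0,0.7],[0,0,-0.09,0,0.7],[0,0,-0.05,0,0.7]]]}}

```text
t: 12.2
position: [0.4724, -0.374, 0.1304]
orientation: [[-0.999, -0.048, -0.004], [-0.048, 0.999, 0.002], [0.004, 0.002, -1.0]]
contact_force: [0.2, -0.7, 0.5]
opening: 0.804
grip_force: 0.0
```

{"api": "move_arm", "payload": {"moves": [[[0,0,0.05,0,1],[0.005,0.03,0.08,0,1],[0.013,0.075,0.08,0,1],[0.021,0.12,0.08,0,1],[0.029,0.165,0.08,0,1],[0.037,0.21,0.08,0,1],[0.045,0.255,0.08,0,1],[0.053,0.3,0.08,0,1],[0.061,0.345,0.08,0,1],[0.069,0.39,0.08,0,1],[0.075,0.435,0.08,0,1],[0.078,0.457,0.06,0,1]]]}}

```text
t: 13.4
position: [0.5531, 0.087, 0.1942]
orientation: [[-0.999, -0.053, 0.004], [-0.053, 0.999, 0.003], [-0.005, 0.003, -1.0]]
contact_force: [-0.3, -0.6, 0.2]
opening: 0.997
grip_force: 0.0
```

{"api": "move_arm", "payload": {"moves": [[[0,0,-0.02,0,1],[0,0,-0.04,0,1],[0,0,-0.04,0,1]]]}}

```text
t: 13.7
position: [0.5502, 0.0817, 0.1499]
orientation: [[-0.999, -0.048, -0.004], [-0.048, 0.999, -0.001], [0.004, -0.001, -1.0]]
contact_force: [0.3, -0.3, 0.5]
opening: 0.999
grip_force: 0.0
```

```bash
python3 - <<'E'
from h import *
c=cap("wrist"); print(c["obs"]["position"],c["obs"]["opening"])
rep(c,"can_c"); save(c,"w3.png")
c=cap("top"); rep(c,"counter_c"); rep(c,"jar_c"); 
E
```

```text
[0.55022071 0.08166647 0.14988276] 0.9985197741447551
counter_c 0.62 px [374. 244.] zt 0.0925 topbox [ 476.1 -374.1] [48. 41.] 0.1 med [ 0.477 -0.374  0.089] rgb [113 114 111]
jar_c 0.93 px [357. 264.] zt 0.0784 topbox [ 406.8 -310.1] [55. 53.] 89.9 med [ 0.407 -0.308  0.075] rgb [34 34 36]
jar_c 0.64 px [270. 148.] zt 0.0738 topbox [756.9 -75.8] [53. 52.] 89.0 med [ 0.759 -0.076  0.07 ] rgb [ 43 117 115]
```

View pics/w3.png

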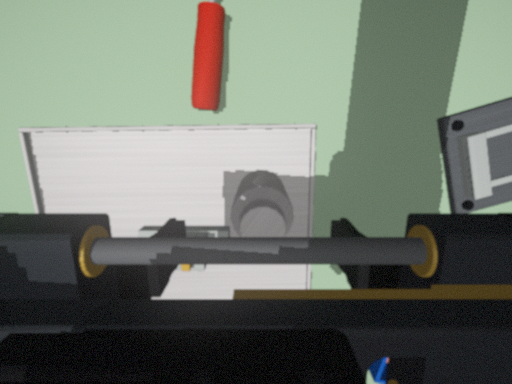

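Picture: the can's cap is at (263,222), centred between the fingers, with the anvil at (190,250) clear to the left. Top-view numbers put the counter and jar upright on the mat. Gripping the can.

{"api": "move_arm", "payload": {"moves": [[[0,0,-0.03,0,1],[0,0,-0.06,0,1],[0,0,-0.073,0,1],[0,0,-0.078,0,1],[0,0,-0.078,0,1],[0,0,-0.078,0,-1],[0,0,-0.078,0,-1],[0,0,-0.078,0,-1],[0,0,-0.078,0,-1],[0,0,-0.078,0,-1],[0,0,-0.078,0,-1],[0,0,-0.078,0,-1]]]}}

```text
t: 15.15
position: [0.5518, 0.0823, 0.0743]
orientation: [[-0.999, -0.049, 0.0], [-0.049, 0.999, 0.001], [-0.0, 0.001, -1.0]]
contact_force: [-0.4, 1.3, 2.2]
opening: 0.546
grip_force: 29.8
```

{"api": "move_arm", "payload": {"moves": [[[0,0,0.03,0,-1],[0,0,0.07,0,-1],[0,-0.02,0.1,0,-1],[-0.001,-0.065,0.1,0,-1],[-0.002,-0.11,0.1,0,-1],[-0.003,-0.155,0.1,0,-1],[-0.004,-0.2,0.1,0,-1],[-0.005,-0.245,0.1,0,-1],[-0.006,-0.29,0.1,0,-1],[-0.007,-0.335,0.1,0,-1],[-0.007,-0.375,0.1,0,-1],[-0.007,-0.392,0.09,0,-1]]]}}

```text
t: 16.35
position: [0.5432, -0.3154, 0.1648]
orientation: [[-0.999, -0.043, 0.0], [-0.043, 0.999, -0.003], [-0.0, -0.003, -1.0]]
contact_force: [-0.7, 0.2, -1.2]
opening: 0.546
grip_force: 29.7
```

{"api": "move_arm", "payload": {"moves": [[[0,0,-0.03,0,-1],[0,0,-0.06,0,-1],[0,0,-0.08,0,-1],[0,0,-0.088,0,-1],[0,0,-0.09,0,-1],[0,0,-0.09,0,-1],[0,0,-0.09,0,0.7],[0,0,-0.09,0,0.7],[0,0,-0.09,0,0.7],[0,0,-0.06,0,0.7],[0,0,-0.02,0,0.7],[0,0,0.02,0,0.7]]]}}

```text
t: 17.55
position: [0.5443, -0.3102, 0.1854]
orientation: [[-0.999, -0.048, -0.001], [-0.048, 0.999, -0.0], [0.001, -0.0, -1.0]]
contact_force: [-0.1, 0.6, 0.2]
opening: 0.845
grip_force: 0.0
```

```bash
python3 - <<'E'
from h import *
c=cap("wrist"); print(c["obs"]["position"],c["obs"]["opening"])
rep(c,"can_c"); 
c=cap("top"); save(c,"t3.png",(180,130,420,300),3)
for q in ["counter_c","jar_c","die_c","tray"]: rep(c,q)
E
```

```text
[ 0.54430464 -0.31023509  0.1854482 ] 0.8448561757842364
can_c 0.8 px [257. 198.] zt 0.1102 topbox [ 544.9 -309.7] [31. 31.] 3.2 med [ 0.544 -0.31   0.109] rgb [132 131 130]
jar_c 0.57 px [268. 148.] zt 0.0738 topbox [757. -76.] [53. 52.] 88.1 med [ 0.759 -0.076  0.07 ] rgb [ 42 116 115]
die_c 0.74 px [226. 129.] zt 0.0527 topbox [826.4  60. ] [41. 20.] 21.6 med [0.82 0.06 0.05] rgb [145  99 107]
die_c 0.64 px [245. 197.] zt 0.0567 topbox [606.7   9.1] [22. 44.] 16.7 med [0.606 0.013 0.055] rgb [124 124 119]
```

View pics/t3.png

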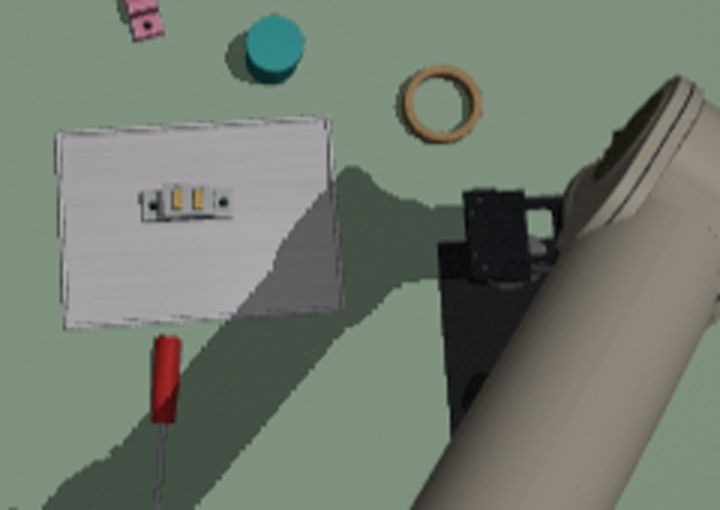

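Picture: the tray now holds only the anvil (188,203). The can's top is visible on the mat at (535,245), and the screwdriver and tape are unmoved. Turning the gripper a quarter and going over the anvil.

{"api": "move_arm", "payload": {"moves": [[[0,0,0.04,0,1],[0.005,0.03,0.06,-0.14,1],[0.01,0.065,0.06,-0.28,1],[0.018,0.1,0.06,-0.42,1],[0.026,0.135,0.06,-0.57,1],[0.034,0.17,0.06,-0.71,1],[0.042,0.205,0.06,-0.85,1],[0.05,0.24,0.06,-1.0,1],[0.055,0.275,0.06,-1.14,1],[0.06,0.305,0.06,-1.28,1],[0.062,0.319,0.06,-1.42,1],[0.062,0.319,0.06,-1.57,1]]]}}

```text
t: 19.1
position: [0.6065, 0.0124, 0.2425]
orientation: [[-0.048, 0.999, -0.002], [0.999, 0.048, 0.0], [0.0, -0.002, -1.0]]
contact_force: [0.7, -0.1, 0.6]
opening: 1.0
grip_force: 0.0
```

{"api": "move_arm", "payload": {"moves": [[[0,0,-0.03,0,1],[0,0,-0.05,0,1],[0,0,-0.05,0,1],[0,0,-0.05,0,1]]]}}

```text
t: 19.5
position: [0.6064, 0.0087, 0.1938]
orientation: [[-0.049, 0.999, -0.001], [0.999, 0.049, -0.001], [-0.0, -0.001, -1.0]]
contact_force: [-0.3, 0.4, 0.8]
opening: 0.999
grip_force: 0.0
```

```bash
python3 - <<'E'
from h import *
c=cap("wrist"); print(c["obs"]["position"],np.round(c["obs"]["orientation"],3),c["obs"]["joint_pos"])
rep(c,"die_c"); save(c,"w4.png"); W=world(c)
reg=(abs(W[...,0]-.606)<.06)&(abs(W[...,1]-.009)<.07)
for lo,hi in [(.013,.07),(.04,.049),(.05,.07)]:
    m=reg&(W[...,2]>lo)&(W[...,2]<hi); n,l,s,_=cv2.connectedComponentsWithStats(m.astype(np.uint8)); m=l==1+np.argmax(s[1:,4])
    print(lo,m.sum(),cv2.minAreaRect((W[m][:,:2]*1000).astype(np.float32)))
c=cap("top")
for q in ["counter_c","jar_c","can_c","die_c"]: rep(c,q)
E
```

```text
[0.60639475 0.00869161 0.19384856] [[-0.049  0.999 -0.001]
 [ 0.999  0.049 -0.001]
 [-0.    -0.001 -1.   ]] [-0.66260434  0.38794337  0.73082003  1.61663771 -0.26942846  1.24215367
  0.16801509]
die_c 0.88 px [463. 146.] zt 0.0528 topbox [824.9  60.7] [30. 20.] 15.8 med [0.828 0.061 0.052] rgb [171 117 119]
die_c 0.65 px [260. 179.] zt 0.0568 topbox [605.6   9.4] [20. 28.] 3.2 med [0.606 0.016 0.056] rgb [174 171 158]
0.013 2273 ((605.7859497070312, 9.489395141601562), (29.68349266052246, 89.52781677246094), 2.5780446529388428)
0.04 1026 ((605.8390502929688, 9.625125885009766), (29.392881393432617, 49.637454986572266), 2.102959156036377)
0.05 184 ((606.4721069335938, -0.4759202003479004), (19.093528747558594, 8.196557998657227), 2.299067258834839)
counter_c 0.94 px [372. 243.] zt 0.0924 topbox [ 476.2 -374.4] [49. 41.] 1.1 med [ 0.475 -0.376  0.089] rgb [112 113 110]
jar_c 0.69 px [356. 266.] zt 0.0778 topbox [ 406.7 -309.1] [53. 55.] 43.4 med [ 0.405 -0.308  0.075] rgb [35 35 37]
jar_c 0.5 px [272. 148.] zt 0.0734 topbox [758.7 -87.7] [30. 54.] 89.3 med [ 0.759 -0.088  0.07 ] rgb [ 46 121 120]
can_c 0.3 px [360. 245.] zt 0.009 topbox [ 474.5 -341.4] [199. 190.] 2.1 med [ 0.476 -0.343  0.005] rgb [27 27 27]
die_c 0.67 px [225. 125.] zt 0.0532 topbox [752.6  47. ] [193.  21.] 10.4 med [0.827 0.058 0.052] rgb [152 109 111]
```

View pics/w4.png

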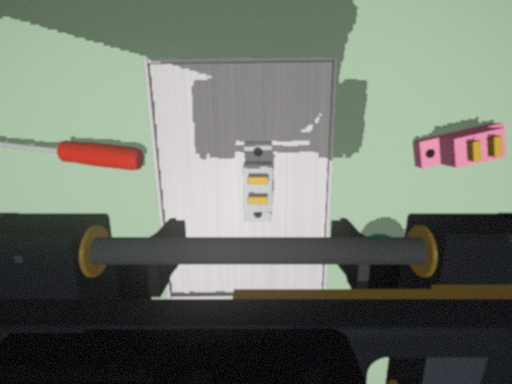

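The steel anvil with its brass fins is at (258,185), centred between the fingers. The pink look-alike is at (462,147), outside the tray. Anvil pose: (0.606, 0.0095), yaw 0.04. Gripping it.

{"api": "move_arm", "payload": {"moves": [[[0,0.001,-0.04,-0.007,1],[0,0.001,-0.08,-0.007,1],[0,0.001,-0.12,-0.007,1],[0,0.001,-0.14,-0.007,1],[0,0.001,-0.15,-0.007,1],[0,0.001,-0.152,-0.007,0.5],[0,0.001,-0.152,-0.007,-1],[0,0.001,-0.152,-0.007,-1],[0,0.001,-0.152,-0.007,-1],[0,0.001,-0.152,-0.007,-1],[0,0.001,-0.152,-0.007,-1],[0,0.001,-0.152,-0.007,-1]]]}}

```text
t: 21.05
position: [0.6067, 0.0099, 0.0422]
orientation: [[-0.042, 0.999, 0.0], [0.999, 0.042, 0.0], [0.0, 0.0, -1.0]]
contact_force: [0.3, 1.0, -0.5]
opening: 0.448
grip_force: 0.0
```

{"api": "move_arm", "payload": {"moves": [[[0,0,0,0,-1],[0,0,0,0,-1]]]}}

```text
t: 21.25
position: [0.6064, 0.0098, 0.0421]
orientation: [[-0.042, 0.999, -0.0], [0.999, 0.042, 0.0], [0.0, -0.0, -1.0]]
contact_force: [-1.1, -0.2, 0.9]
opening: 0.343
grip_force: 30.0
```

{"api": "move_arm", "payload": {"moves": [[[0,0,0.03,0,-1],[0,0,0.07,0,-1],[-0.01,0.03,0.1,0.05,-1],[-0.025,0.073,0.1,0.1,-1],[-0.04,0.116,0.1,0.15,-1],[-0.055,0.159,0.1,0.2,-1],[-0.07,0.202,0.1,0.25,-1],[-0.085,0.245,0.1,0.295,-1],[-0.098,0.285,0.1,0.295,-1],[-0.108,0.314,0.1,0.295,-1],[-0.112,0.326,0.08,0.295,-1],[-0.112,0.326,0.06,0.295,-1]]]}}

```text
t: 22.45
position: [0.4928, 0.3389, 0.1009]
orientation: [[-0.335, 0.942, -0.001], [0.942, 0.335, 0.001], [0.001, -0.001, -1.0]]
contact_force: [-0.2, -0.7, -6.2]
opening: 0.341
grip_force: 30.0
```

{"api": "move_arm", "payload": {"moves": [[[0,0,0,0,-1],[0,0,0,0,-1],[0,0,0,0,-1]]]}}

```text
t: 22.75
position: [0.4954, 0.3354, 0.103]
orientation: [[-0.33, 0.944, 0.001], [0.944, 0.33, 0.001], [0.0, 0.001, -1.0]]
contact_force: [0.3, -0.8, -5.6]
opening: 0.342
grip_force: 30.0
```

```bash
python3 - <<'E'
from h import *
c=cap("wrist"); print(c["obs"]["position"],np.round(c["obs"]["orientation"],3),c["obs"]["opening"])
save(c,"w5.png")
E
```

```text
[0.49541697 0.33544127 0.1030421 ] [[-0.33   0.944  0.001]
 [ 0.944  0.33   0.001]
 [ 0.     0.001 -1.   ]] 0.34188666853227284
```

View pics/w5.png

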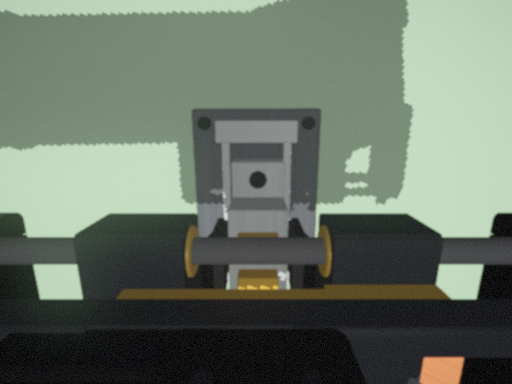

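The anvil, with its foot hole at (258,180), lines up centred between the lips (226/289) and in front of the cheek at (258,131). Lowering.

{"api": "move_arm", "payload": {"moves": [[[-0.001,0.0005,-0.02,0.003,-1],[-0.001,0.0005,-0.035,0.003,-1],[-0.001,0.0005,-0.044,0.003,-1],[-0.001,0.0005,-0.048,0.003,-1],[-0.001,0.0005,-0.051,0.003,-1],[-0.001,0.0005,-0.053,0.003,-1],[-0.001,0.0005,-0.053,0.003,-1]]]}}

```text
t: 23.5
position: [0.494, 0.3364, 0.0501]
orientation: [[-0.333, 0.943, 0.0], [0.943, 0.333, 0.001], [0.001, 0.0, -1.0]]
contact_force: [-2.5, -2.6, 1.5]
opening: 0.343
grip_force: 30.0
```

{"api": "move_arm", "payload": {"moves": [[[0,0,-0.0005,0,0],[0,0,-0.0005,0,0.2],[0,0,-0.0005,0,0.2],[0,0,0,0,0.2],[0,0,0.02,0,0.2],[0,0,0.06,0,0.2],[0,0,0.1,0,0.5],[0,0,0.14,0,1],[0,0,0.16,0,1],[0,0,0.16,0,1]]]}}

```text
t: 24.5
position: [0.4951, 0.3372, 0.2126]
orientation: [[-0.333, 0.943, 0.004], [0.943, 0.333, 0.004], [0.003, 0.005, -1.0]]
contact_force: [1.1, -0.2, -0.4]
opening: 0.879
grip_force: 0.0
```

```bash
python3 - <<'E'
from h import *
c=cap("wrist"); print(c["obs"]["position"],c["obs"]["joint_pos"])
rep(c,"die_c"); save(c,"w6.png"); W=world(c)
reg=(abs(W[...,0]-.494)<.08)&(abs(W[...,1]-.336)<.08)
for lo,hi in [(.047,.06),(.062,.07)]:
    m=reg&(W[...,2]>lo)&(W[...,2]<hi); 
    print(lo,m.sum(),cv2.minAreaRect((W[m][:,:2]*1000).astype(np.float32)),np.median(W[m][:,2]))
c=cap("top")
for q in ["counter_c","jar_c","can_c","die_c"]: rep(c,q)
E
```

```text
[0.49510027 0.33715063 0.21262367] [-1.13672577  0.31763186  0.57166298  1.6143032  -0.17983271  1.25643186
 -0.19318661]
die_c 0.64 px [257. 176.] zt 0.0648 topbox [493.9 335.8] [20. 28.] 19.2 med [0.494 0.34  0.064] rgb [177 176 160]
0.047 993 ((493.5414123535156, 335.8453674316406), (29.598690032958984, 49.78569030761719), 19.77527618408203) 0.054277079199172545
0.062 308 ((493.9663391113281, 335.6864013671875), (19.378925323486328, 27.995302200317383), 18.828336715698242) 0.06422111540384302
counter_c 0.75 px [374. 242.] zt 0.0932 topbox [ 476.  -374.7] [38. 48.] 89.0 med [ 0.477 -0.374  0.09 ] rgb [104 105 102]
jar_c 0.73 px [271. 149.] zt 0.0744 topbox [760.  -75.8] [53. 52.] 88.6 med [ 0.761 -0.076  0.071] rgb [ 41 114 113]
jar_c 0.55 px [358. 264.] zt 0.0783 topbox [ 406.3 -309.4] [55. 55.] 25.3 med [ 0.408 -0.311  0.075] rgb [32 32 34]
can_c 0.51 px [352. 213.] zt 0.1121 topbox [ 545.7 -309.2] [28. 29.] 89.4 med [ 0.546 -0.309  0.109] rgb [100  99 101]
die_c 0.81 px [227. 130.] zt 0.0525 topbox [826.   60.2] [29. 19.] 15.8 med [0.829 0.06  0.05 ] rgb [141  99 106]
die_c 0.65 px [134. 232.] zt 0.064 topbox [494.8 332.6] [25. 31.] 25.6 med [0.495 0.329 0.062] rgb [119 118 110]
```

View pics/w6.png

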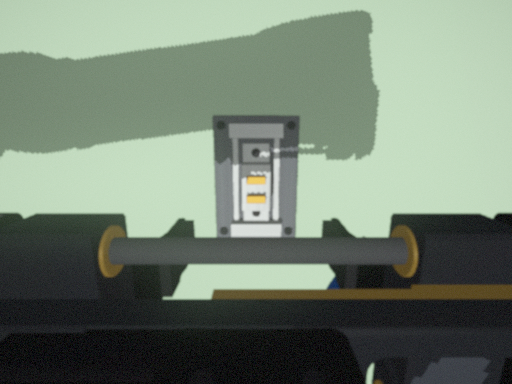

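The anvil sits flat between the cheeks and lips at (257,180), fin tops at 64 mm as expected, with about 1 mm offset. The three still stand on the mat. Now I'll put them back, can first.

{"api": "move_arm", "payload": {"moves": [[[0.003,-0.04,0.02,0.14,1],[0.006,-0.085,0.02,0.28,1],[0.009,-0.13,0.02,0.42,1],[0.012,-0.175,0.02,0.57,1],[0.016,-0.22,0.02,0.71,1],[0.02,-0.265,0.02,0.85,1],[0.024,-0.31,0.02,1.0,1],[0.028,-0.355,0.02,1.14,1],[0.032,-0.4,0.02,1.28,1],[0.036,-0.445,0.02,1.281,1],[0.04,-0.49,0.02,1.281,1],[0.044,-0.535,0.02,1.281,1]]]}}

```text
t: 26.05
position: [0.5373, -0.201, 0.2288]
orientation: [[-0.999, -0.05, -0.0], [-0.05, 0.999, -0.0], [0.0, -0.0, -1.0]]
contact_force: [1.3, -0.0, -0.2]
opening: 0.999
grip_force: 0.0
```

{"api": "move_arm", "payload": {"moves": [[[0.003,-0.045,0,0,1],[0.005,-0.085,0,0,1],[0.006,-0.112,0,0,1],[0.006,-0.112,-0.03,0,1],[0.006,-0.112,-0.05,0,1],[0.006,-0.112,-0.05,0,1],[0.006,-0.112,-0.05,0,1]]]}}

```text
t: 26.75
position: [0.5436, -0.3106, 0.1792]
orientation: [[-0.999, -0.05, -0.001], [-0.05, 0.999, 0.0], [0.001, 0.0, -1.0]]
contact_force: [0.9, -0.7, 1.3]
opening: 1.003
grip_force: 0.0
```

```bash
python3 - <<'E'
from h import *
c=cap("wrist"); print(c["obs"]["position"],np.round(c["obs"]["orientation"],3),c["obs"]["joint_pos"])
rep(c,"can_c")
E
```

```text
[ 0.54359    -0.31061713  0.17918786] [[-0.999 -0.05  -0.001]
 [-0.05   0.999  0.   ]
 [ 0.001  0.    -1.   ]] [-0.15035918  0.46981232  0.79596251  1.58119012 -0.34869304  1.23939375
  2.32736147]
can_c 0.58 px [258. 200.] zt 0.1102 topbox [ 544.8 -310.2] [31. 32.] 43.0 med [ 0.544 -0.31   0.109] rgb [132 131 129]
```

{"api": "move_arm", "payload": {"moves": [[[0.001,0,-0.04,0,1],[0.001,0,-0.08,0,1],[0.001,0,-0.1,0,1],[0.001,0,-0.105,0,1],[0.001,0,-0.105,0,0.5],[0.001,0,-0.105,0,-1],[0.001,0,-0.105,0,-1],[0.001,0,-0.105,0,-1],[0.001,0,-0.105,0,-1],[0.001,0,-0.105,0,-1],[0.001,0,-0.105,0,-1]]]}}

```text
t: 27.95
position: [0.5449, -0.3105, 0.0744]
orientation: [[-0.999, -0.05, 0.0], [-0.05, 0.999, 0.0], [-0.0, 0.0, -1.0]]
contact_force: [-0.3, 0.5, 3.1]
opening: 0.547
grip_force: 30.0
```

Target (0.552, 0.082): shift (0.007, 0.393).

{"api": "move_arm", "payload": {"moves": [[[0,0,0.03,0,-1],[0,0,0.07,0,-1],[0,0.02,0.1,0,-1],[0.001,0.065,0.1,0,-1],[0.002,0.11,0.1,0,-1],[0.003,0.155,0.1,0,-1],[0.004,0.2,0.1,0,-1],[0.005,0.245,0.1,0,-1],[0.006,0.29,0.1,0,-1],[0.007,0.335,0.1,0,-1],[0.007,0.375,0.1,0,-1],[0.007,0.393,0.09,0,-1]]]}}

```text
t: 29.15
position: [0.5517, 0.0871, 0.1645]
orientation: [[-0.998, -0.055, 0.001], [-0.055, 0.998, 0.002], [-0.001, 0.002, -1.0]]
contact_force: [0.2, 0.0, -1.8]
opening: 0.545
grip_force: 30.0
```

{"api": "move_arm", "payload": {"moves": [[[0,0,-0.02,0,-1],[0,0,-0.05,0,-1],[0,0,-0.075,0,-1],[0,0,-0.086,0,-1],[0,0,-0.089,0,-1],[0,0,-0.0895,0,-1],[0,0,-0.0895,0,-1]]]}}

```text
t: 29.85
position: [0.5522, 0.0821, 0.0753]
orientation: [[-0.999, -0.05, 0.001], [-0.05, 0.999, 0.0], [-0.001, 0.0, -1.0]]
contact_force: [-0.1, -0.4, -1.7]
opening: 0.545
grip_force: 30.0
```

{"api": "move_arm", "payload": {"moves": [[[0,0,-0.001,0,-1],[0,0,-0.001,0,-1],[0,0,-0.001,0,0.5],[0,0,-0.001,0,0.5],[0,0,-0.001,0,0.5],[0,0,0.02,0,0.5],[0,0,0.06,0,0.5],[0,0,0.1,0,0.7],[0,0,0.14,0,0.7]]]}}

```text
t: 30.75
position: [0.5514, 0.0821, 0.216]
orientation: [[-0.999, -0.05, -0.0], [-0.05, 0.999, -0.0], [0.0, -0.0, -1.0]]
contact_force: [1.5, -0.4, 0.1]
opening: 0.824
grip_force: 0.0
```

{"api": "move_arm", "payload": {"moves": [[[-0.008,-0.046,0,0,0.7],[-0.016,-0.092,0,0,0.7],[-0.024,-0.138,0,0,0.7],[-0.032,-0.184,0,0,0.7],[-0.04,-0.23,0,0,0.7],[-0.048,-0.276,0,0,0.7],[-0.056,-0.322,0,0,0.7],[-0.064,-0.368,0,0,0.7],[-0.07,-0.41,0,0,0.7],[-0.076,-0.445,0,0,0.7],[-0.078,-0.4565,-0.02,0,0.7],[-0.078,-0.4565,-0.04,0,0.7]]]}}

```text
t: 31.95
position: [0.4723, -0.3771, 0.1743]
orientation: [[-0.999, -0.046, 0.0], [-0.046, 0.999, -0.002], [-0.0, -0.002, -1.0]]
contact_force: [0.3, 0.7, -0.5]
opening: 0.852
grip_force: 0.0
```

```bash
python3 - <<'E'
from h import *
c=cap("wrist"); print(c["obs"]["position"],np.round(c["obs"]["orientation"],3),c["obs"]["joint_pos"])
rep(c,"counter_c"); c=cap("top"); rep(c,"can_c")
E
```

```text
[ 0.47230413 -0.37713717  0.17434664] [[-0.999 -0.046  0.   ]
 [-0.046  0.999 -0.002]
 [-0.    -0.002 -1.   ]] [-0.08926974  0.44974672  0.89299122  1.65195725 -0.36809516  1.21738078
  2.50125136]
counter_c 0.91 px [261. 200.] zt 0.0909 topbox [ 474.  -375.4] [49. 40.] 1.6 med [ 0.473 -0.376  0.089] rgb [136 136 128]
can_c 0.74 px [214. 209.] zt 0.1113 topbox [553.7  82.1] [31. 28.] 1.0 med [0.555 0.082 0.108] rgb [126 124 126]
can_c 0.69 px [133. 239.] zt 0.0294 topbox [495.1 335.5] [ 60. 134.] 19.1 med [0.495 0.296 0.027] rgb [85 88 90]
```

{"api": "move_arm", "payload": {"moves": [[[0.001,0,-0.02,0,0.7],[0.001,0,-0.05,0,0.7],[0.001,0,-0.085,0,0.7],[0.001,0,-0.098,0,0.7],[0.001,0,-0.102,0,0.5],[0.001,0,-0.102,0,-1],[0.001,0,-0.102,0,-1],[0.001,0,-0.102,0,-1],[0.001,0,-0.102,0,-1],[0.001,0,-0.102,0,-1],[0.001,0,-0.102,0,-1],[0.001,0,-0.102,0,-1]]]}}

```text
t: 33.35
position: [0.475, -0.3746, 0.0734]
orientation: [[-0.999, -0.05, 0.001], [-0.05, 0.999, -0.0], [-0.001, -0.001, -1.0]]
contact_force: [-0.6, 0.2, 6.2]
opening: 0.459
grip_force: 29.8
```

{"api": "move_arm", "payload": {"moves": [[[0,0,0.03,0,-1],[0,0,0.07,0,-1],[0.005,0.02,0.11,0,-1],[0.014,0.065,0.12,0,-1],[0.023,0.11,0.12,0,-1],[0.032,0.155,0.12,0,-1],[0.041,0.2,0.12,0,-1],[0.05,0.245,0.12,0,-1],[0.06,0.29,0.12,0,-1],[0.07,0.335,0.12,0,-1],[0.077,0.364,0.12,0,-1],[0.079,0.3715,0.1,0,-1]]]}}

```text
t: 34.55
position: [0.5553, 0.0024, 0.1738]
orientation: [[-0.998, -0.056, 0.003], [-0.056, 0.998, 0.002], [-0.003, 0.002, -1.0]]
contact_force: [-0.0, -0.4, -3.4]
opening: 0.46
grip_force: 29.8
```

{"api": "move_arm", "payload": {"moves": [[[0,0,-0.02,0,-1],[0,0,-0.05,0,-1],[0,0,-0.08,0,-1],[0,0,-0.093,0,-1],[0,0,-0.098,0,-1],[0,0,-0.1,0,-1],[0,0,-0.1,0,-1],[0,0,-0.1,0,-1]]]}}

```text
t: 35.35
position: [0.5544, -0.0026, 0.0736]
orientation: [[-0.999, -0.05, 0.002], [-0.05, 0.999, 0.001], [-0.002, 0.0, -1.0]]
contact_force: [-0.8, -0.1, -3.0]
opening: 0.459
grip_force: 29.9
```

{"api": "move_arm", "payload": {"moves": [[[0,0,-0.001,0,-1],[0,0,-0.0015,0,-1],[0,0,-0.0015,0,0.4],[0,0,-0.0015,0,0.4],[0,0,-0.0015,0,0.4],[0,0,-0.0015,0,0.4],[0,0,0.02,0,0.4],[0,0,0.06,0,0.4],[0,0,0.1,0,0.7],[0,0,0.14,0,1]]]}}

```text
t: 36.35
position: [0.5534, -0.0028, 0.2141]
orientation: [[-0.999, -0.05, -0.0], [-0.05, 0.999, -0.0], [0.0, -0.0, -1.0]]
contact_force: [0.8, 0.2, -0.2]
opening: 0.805
grip_force: 0.0
```

{"api": "move_arm", "payload": {"moves": [[[-0.02,-0.041,0,0,1],[-0.04,-0.082,0,0,1],[-0.06,-0.123,0,0,1],[-0.08,-0.164,0,0,1],[-0.1,-0.205,0,0,1],[-0.12,-0.246,0,0,1],[-0.138,-0.283,0,0,1],[-0.149,-0.308,0,0,1],[-0.149,-0.308,-0.03,0,1],[-0.149,-0.308,-0.05,0,1],[-0.149,-0.308,-0.05,0,1]]]}}

```text
t: 37.45
position: [0.4033, -0.31, 0.1605]
orientation: [[-0.999, -0.05, -0.004], [-0.05, 0.999, 0.001], [0.004, 0.001, -1.0]]
contact_force: [-0.9, 0.4, -0.6]
opening: 1.001
grip_force: 0.0
```

```bash
python3 - <<'E'
from h import *
c=cap("wrist"); print(c["obs"]["position"],np.round(c["obs"]["orientation"],3),c["obs"]["joint_pos"])
rep(c,"jar_c"); c=cap("top"); rep(c,"can_c"); rep(c,"counter_c")
E
```

```text
[ 0.40326375 -0.31004847  0.16054547] [[-0.999 -0.05  -0.004]
 [-0.05   0.999  0.001]
 [ 0.004  0.001 -1.   ]] [-0.3347258   0.21732536  1.01306842  1.91272727 -0.20257905  1.12444311
  2.37709287]
jar_c 0.77 px [263. 207.] zt 0.0755 topbox [ 403.1 -310.5] [52. 56.] 3.6 med [ 0.404 -0.31   0.074] rgb [46 50 47]
can_c 0.66 px [217. 211.] zt 0.1119 topbox [553.6  82.2] [31. 28.] 0.4 med [0.553 0.082 0.109] rgb [123 122 124]
counter_c 0.73 px [246. 215.] zt 0.0932 topbox [554.5  -3. ] [37. 46.] 90.0 med [ 0.557 -0.004  0.09 ] rgb [138 139 136]
```

Counter and can are back within about 2 mm. Now the jar.

{"api": "move_arm", "payload": {"moves": [[[0,0,-0.04,0,1],[0,0,-0.07,0,1],[0,0,-0.085,0,1],[0,0,-0.093,0,1],[0,0,-0.093,0,0.8],[0,0,-0.093,0,-1],[0,0,-0.093,0,-1],[0,0,-0.093,0,-1],[0,0,-0.093,0,-1],[0,0,-0.093,0,-1],[0,0,-0.093,0,-1]]]}}

```text
t: 38.8
position: [0.4051, -0.3105, 0.0701]
orientation: [[-0.999, -0.05, 0.001], [-0.05, 0.999, 0.0], [-0.001, 0.0, -1.0]]
contact_force: [-1.1, 2.6, 6.8]
opening: 0.656
grip_force: 30.0
```

{"api": "move_arm", "payload": {"moves": [[[0,0,0.03,0,-1],[0,0,0.07,0,-1],[0.02,0.02,0.1,0,-1],[0.045,0.055,0.1,0,-1],[0.07,0.09,0.1,0,-1],[0.095,0.125,0.1,0,-1],[0.12,0.16,0.1,0,-1],[0.14,0.19,0.1,0,-1],[0.154,0.2155,0.1,0,-1],[0.154,0.2155,0.07,0,-1],[0.154,0.2155,0.04,0,-1],[0.154,0.2155,0.02,0,-1]]]}}

```text
t: 40.0
position: [0.5577, -0.0947, 0.0874]
orientation: [[-0.999, -0.051, -0.002], [-0.051, 0.999, -0.0], [0.002, -0.0, -1.0]]
contact_force: [-0.1, -0.1, -1.5]
opening: 0.65
grip_force: 30.0
```

{"api": "move_arm", "payload": {"moves": [[[0,0,-0.012,0,-1],[0,0,-0.018,0,-1],[0,0,-0.02,0,-1],[0,0,-0.0205,0,-1],[0,0,-0.0205,0,-1]]]}}

```text
t: 40.5
position: [0.5593, -0.0952, 0.0704]
orientation: [[-0.999, -0.05, 0.001], [-0.05, 0.999, 0.001], [-0.001, 0.001, -1.0]]
contact_force: [-3.1, 1.2, 4.3]
opening: 0.654
grip_force: 30.0
```

Touchdown. Releasing, rising and backing away for a final look.

{"api": "move_arm", "payload": {"moves": [[[0,0,0,0,0.9],[0,0,0,0,0.9],[0,0,0,0,0.9],[0,0,0,0,0.9],[0,0,0.02,0,0.9],[0,0,0.06,0,0.9],[0,0,0.11,0,0.9],[0,0,0.16,0,0.9],[-0.02,-0.04,0.18,0,0.9],[-0.04,-0.08,0.18,0,0.9],[-0.06,-0.12,0.18,0,0.9],[-0.08,-0.16,0.18,0,0.9]]]}}

```text
t: 41.7
position: [0.4777, -0.2566, 0.2494]
orientation: [[-0.999, -0.05, 0.001], [-0.05, 0.999, 0.0], [-0.001, 0.0, -1.0]]
contact_force: [-0.6, -0.5, -0.2]
opening: 0.95
grip_force: 0.0
```

{"api": "move_arm", "payload": {"moves": [[[-0.01,-0.02,0,0,0.9],[-0.01,-0.02,0,0,0.9],[-0.01,-0.02,0,0,0.9]]]}}

```text
t: 42.0
position: [0.4687, -0.2751, 0.249]
orientation: [[-0.999, -0.049, 0.0], [-0.049, 0.999, 0.0], [-0.0, 0.0, -1.0]]
contact_force: [0.5, 0.6, -0.9]
opening: 0.95
grip_force: 0.0
```

```bash
python3 - <<'E'
from h import *
c=cap("top"); save(c,"t4.png",(90,110,410,290),2.4)
for q in ["can_c","counter_c","jar_c","die_c","screwdriver","tape","parts_bin"]: rep(c,q)
E
```

```text
can_c 0.54 px [216. 216.] zt 0.1118 topbox [553.8  82.2] [31. 28.] 0.8 med [0.552 0.082 0.109] rgb [127 125 128]
can_c 0.15 px [130. 237.] zt 0.0645 topbox [494.2 337.6] [20. 34.] 11.0 med [0.495 0.341 0.062] rgb [116 116 111]
counter_c 0.54 px [246. 213.] zt 0.0922 topbox [554.7  -3. ] [51. 37.] 0.0 med [ 0.555 -0.002  0.089] rgb [137 138 135]
counter_c 0.52 px [282. 211.] zt 0.0786 topbox [558.8 -94.8] [52. 54.] 70.8 med [ 0.559 -0.094  0.075] rgb [28 29 31]
counter_c 0.5 px [132. 238.] zt 0.0294 topbox [495.1 335.7] [ 60. 132.] 19.1 med [0.494 0.374 0.027] rgb [83 86 88]
jar_c 0.72 px [270. 152.] zt 0.074 topbox [758.8 -75.9] [53. 54.] 75.5 med [ 0.759 -0.079  0.071] rgb [ 43 115 113]
jar_c 0.67 px [282. 212.] zt 0.0783 topbox [559.6 -94.5] [52. 55.] 80.1 med [ 0.559 -0.094  0.075] rgb [31 31 33]
jar_c 0.5 px [348. 231.] zt 0.0091 topbox [ 489.9 -283. ] [129. 242.] 65.0 med [ 0.5   -0.301  0.005] rgb [28 29 29]
die_c 0.75 px [227. 129.] zt 0.0528 topbox [827.1  60.3] [28. 19.] 17.9 med [0.829 0.059 0.051] rgb [147 101 108]
die_c 0.7 px [130. 233.] zt 0.0647 topbox [494.2 337.6] [20. 34.] 11.0 med [0.495 0.341 0.062] rgb [118 118 112]
screwdriver 0.62 px [130. 234.] zt 0.0641 topbox [493.1 332.6] [26. 42.] 14.2 med [0.495 0.341 0.062] rgb [115 115 110]
screwdriver 0.58 px [236. 262.] zt 0.0283 topbox [433.2  32.2] [20. 82.] 82.4 med [0.433 0.03  0.025] rgb [110  42  38]
tape 0.72 px [236. 259.] zt 0.0284 topbox [433.4  32.1] [20. 82.] 82.4 med [0.433 0.03  0.025] rgb [114  40  36]
tape 0.55 px [330. 155.] zt 0.0288 topbox [ 710.6 -249.1] [76. 78.] 13.9 med [ 0.706 -0.25   0.025] rgb [110  94  67]
parts_bin 0.87 px [160. 169.] zt 0.0515 topbox [691.1 252.3] [ 76. 101.] 81.2 med [0.694 0.251 0.049] rgb [103  80  80]
parts_bin 0.37 px [135. 238.] zt 0.0293 topbox [495.1 335.7] [ 60. 132.] 19.1 med [0.494 0.376 0.027] rgb [83 86 88]
```

View pics/t4.png

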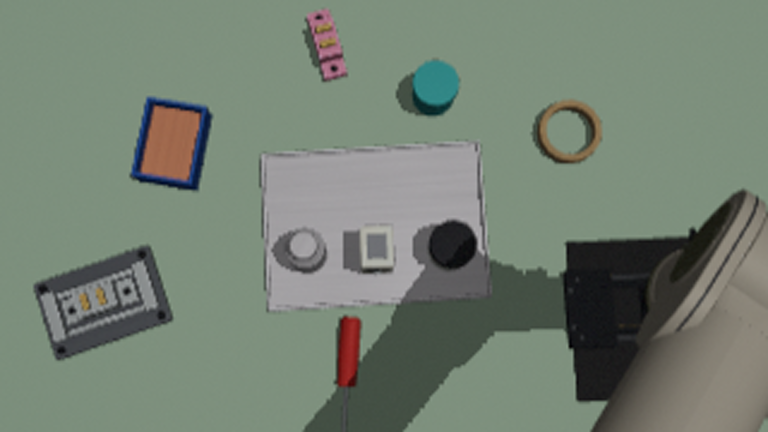

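Final view: the can (305,248), counter (377,247) and jar (453,243) stand upright on their spots. The anvil is seated in the fixture at (100,300), and the bystanders are unmoved.

```bash
python3 -c "
from rig import *
print(job_done())"
```

```text
the job is handed in; nothing more can be done
None
```

The job is handed in; no verdict came back. At the final look the anvil block was seated flat in the fixture about 1 mm off centre, the can, counter and jar stood upright within about 2 mm of where they started, and the screwdriver, tape roll and parts bin had not moved.

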